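# Sort burner fittings into their bins

### The arm

A 6-joint arm with a two-finger parallel gripper is mounted at the origin on the work surface. World frame = base frame: x ahead of the robot, y to its left, z up, the work surface at z = 0. Lengths are in m, angles in degrees, forces in N, time in s.
With the tool pointing down it reaches from about 0.25 to 0.725 m from the base axis. Payload 9.7 kg.
Tool frame: the origin (TCP) lies midway between the tips of the shut fingers; the grasp point (between the pads) lies 19 mm behind it; z points along the fingers, y is the line along which they close (so a half turn about z gives the same grasp; the last joint's range is limited). The gripper opens to 85 mm and grips with 20 to 120 N. Pads are 22 mm wide; open, the fingers measure 114 mm over their backs; the gripper's body (76 mm by 85 mm) begins 54 mm behind the grasp point. The pads swing forward as they close: fully open they stand 13 mm farther back than shut.
Start: joints at [65.088, 4.979, 10.078, 95.1, 0, 90], TCP at [0.232, 0.499, 0.2] pointing down, gripper open.
Joint ranges: [-179.16, 179.16], [-48.56, 103.87], [-65.8, 70.77], [-126.05, 130.52], [-82.76, 87.17], [-180, 180]. Speed limits (degrees/s): [127.2, 127.2, 147.25, 180, 180, 180].

### API

Orientations are given as [roll, pitch, yaw] about the fixed x, y, z axes, in that order (R = Rz(yaw) Ry(pitch) Rx(roll)).
In Python, from workcell import * gives the robot as it stands.
- The arm moves only by the tool servo_tool, never from a script. Its argument "moves" is a list of rows, each a list of 4 numbers: the shift along the world's x, y, z in normalised numbers (1 is 60 cm), then the turn about the world's z in fractions of the full range, 1 being 2 rad. A call has 1 to 20 rows; each row is the pose to reach, as a shift and turn from the pose commanded when the call began; what a row does not reach only later rows make up. A row lasts 1/12 s, in which the tool goes at most 41.7 mm and 7.16 degrees, less where a joint would pass 70% of its speed; a pose out of reach is approached as far as the arm can. No shift or turn number may pass 1 either way. A call with a gripper value outside its range is refused whole. "claw" is the closure, from 0 (fully open) to 1 (shut), set as the call begins (left out, the last holds). The fingers move at their own pace and stop on an object; "force" is the grip in N (left out, the last holds). Time passes only in rows, so rows that repeat a pose let the fingers close. It gives the time, the measured TCP pose, the force, the opening and the grip force at its end, in the units of the state.
- get_obs(): the state, without advancing time (a new reading comes with each control period).
- camera(name): name is "scene" or "side" or "wrist"; returns the picture (400x640x3 uint8, red, green, blue); there is no depth.
- get_calibration(name): a dict with "fx", "fy", "cx", "cy" (pixels), "rvec" (rotation vector, rad) and "tvec" (3), from world to camera coordinates, as OpenCV has them; the wrist camera has in their place "tool_from_camera" (4x4, takes a point from camera to tool coordinates, whose origin is the TCP and whose axes are the flange's). Camera axes: x right, y down, z forward; pixel columns grow to the right and rows downward; lengths in m; the calibration is good to about 2 mm. The wrist camera is an equidistant fisheye: a pixel r from the principal point sees the ray r / f radians off the axis. A picture is of the moment at which its call begins: read the wrist's pose just before it. get_calibration takes no time and is no camera call.
- job_done(): hands the job in; it is judged then, once.
The state is a dict: "time": time; "q": joint angles; "qd": joint speeds; "joint_efforts": joint torques, N m; "ee_pos": TCP position; "tcp_rot": TCP orientation; "wrist_force": force on the tool from outside, world axes, zero at the start; "torque": the same for the moment, N m; "opening": finger opening in m; "grasp_force": force on a finger pad.
Only numpy, scipy, OpenCV 4.12 (cv2) and the standard library are available. Lean on these libraries where they do the work, as an engineer would, in place of code of your own. Each camera call takes 0.05 s, during which the arm holds its last target. There are 200 camera calls.

### The job

Sort the five loose pipe fittings on the bench into the blue bins: each one goes into the bin that has the same kind of fitting bolted to its ledge as a sample. Set every fitting down on the floor of its bin the same way up as it is now (sleeves standing, elbows lying flat, the flange on its disc), none on top of another, and leave the tape roll and the grease tin where they are.

Things in the scene. Friction and masses are not known exactly. Their poses are not given: they have to be found in the camera images.
- sleeve_a: Loose brass hex sleeve standing upright, 46 mm tall: hexagon 30 mm across flats, 36 mm tall, topped by a round neck 23 mm wide, 10 mm tall, with dark bore. Origin: centre of its underside; z up; flats face along +x and every 60 degrees from there. About 0.15 kg. One of two alike, both for bin_sleeve.
- sleeve_b: Loose brass hex sleeve standing upright, 46 mm tall: hexagon 30 mm across flats, 36 mm tall, topped by a round neck 23 mm wide, 10 mm tall, with dark bore. Origin: centre of its underside; z up; flats face along +x and every 60 degrees from there. About 0.15 kg. One of two alike, both for bin_sleeve.
- elbow_a: Loose steel pipe elbow lying flat: L of 22 mm tube (axis 13 mm up), 26 mm collars on its ends, 49 x 49 mm over all, 26 mm high. Origin: centre of the 49 x 49 outline, on the underside; z up. Corner axis at (-11.5, -11.5) mm; one leg runs along +x to x = 24.5, the other along +y to y = 24.5. About 0.13 kg. One of two alike, both for bin_elbow.
- elbow_b: Loose steel pipe elbow lying flat: L of 22 mm tube (axis 13 mm up), 26 mm collars on its ends, 49 x 49 mm over all, 26 mm high. Origin: centre of the 49 x 49 outline, on the underside; z up. Corner axis at (-11.5, -11.5) mm; one leg runs along +x to x = 24.5, the other along +y to y = 24.5. About 0.13 kg. One of two alike, both for bin_elbow.
- flange: Steel pipe flange lying on its disc: disc 60 mm in diameter and 10 mm thick with four dark bolt holes, and on it a round neck 34 mm in diameter that rises to 40 mm above the underside, with a dark bore. Origin: centre of its underside; z up. About 0.28 kg. Belongs in bin_flange.
- bin_sleeve: Fixed blue open bin, one of three alike: outside 160 (x) x 130 (y) mm, 36 high, walls and floor 4 thick. Origin: centre of its underside, on the bench; +x points away from the robot (small yaw). On a low ledge beyond its +x wall, centred at x = 116 mm, a fixed sample: a standing hex sleeve, its top 50 mm above the bench.
- bin_elbow: Fixed blue open bin, one of three alike: outside 160 (x) x 130 (y) mm, 36 high, walls and floor 4 thick. Origin: centre of its underside, on the bench; +x points away from the robot (small yaw). On a low ledge beyond its +x wall, centred at x = 116 mm, a fixed sample: a flat-lying elbow, its top 30 mm above the bench.
- bin_flange: Fixed blue open bin, one of three alike: outside 160 (x) x 130 (y) mm, 36 high, walls and floor 4 thick. Origin: centre of its underside, on the bench; +x points away from the robot (small yaw). On a low ledge beyond its +x wall, centred at x = 116 mm, a fixed sample: a flange on its disc, its top 44 mm above the bench.
- tape_roll: Bystander, to be left alone: loose roll of white tape lying flat among the fittings, a ring 54 mm outside and 34 mm inside diameter, 18 mm high. Origin: centre of its underside.
- grease_tin: Bystander, to be left alone: loose small round tin, green with a bare metal lid, 51 mm in diameter, 30 mm high. Origin: centre of its underside.
Not all that is in view belongs to the job. Leave any purple look-alike of the sleeve_a alone.

How it is judged (in metres and radians):
At the end, for the whole second after the job is handed in: Both sleeves in bin_sleeve, both elbows in bin_elbow, the flange in bin_flange: each origin within 75 mm (bin x) and 60 mm (bin y) of the bin's centre and under 12 mm above its underside, own z within 0.15 rad of vertical, at rest (under 0.02 m/s, 0.2 rad/s) (x of sleeve_a in the frame of bin_sleeve between -0.075 and 0.075 m and y of sleeve_a in the frame of bin_sleeve between -0.06 and 0.06 m and z of each of sleeve_a, sleeve_b in the frame of bin_sleeve below 0.012 m and angle between each of sleeve_a, sleeve_b, elbow_a, elbow_b, flange's own z axis and vertical below 0.15 rad and linear speed of each of sleeve_a, sleeve_b, elbow_a, elbow_b, flange below 0.02 m/s and angular speed of each of sleeve_a, sleeve_b, elbow_a, elbow_b, flange below 0.2 rad/s and x of sleeve_b in the frame of bin_sleeve between -0.075 and 0.075 m and y of sleeve_b in the frame of bin_sleeve between -0.06 and 0.06 m and x of elbow_a in the frame of bin_elbow between -0.075 and 0.075 m and y of elbow_a in the frame of bin_elbow between -0.06 and 0.06 m and z of each of elbow_a, elbow_b in the frame of bin_elbow below 0.012 m and x of elbow_b in the frame of bin_elbow between -0.075 and 0.075 m and y of elbow_b in the frame of bin_elbow between -0.06 and 0.06 m and x of flange in the frame of bin_flange between -0.075 and 0.075 m and y of flange in the frame of bin_flange between -0.06 and 0.06 m and z of flange in the frame of bin_flange below 0.012 m); the robot touches nothing.
It fails at once if the tape roll is moved by more than 20 mm (distance of tape_roll from where it was at the start of the episode above 0.02 m).
It fails at once if the grease tin is moved by more than 20 mm (distance of grease_tin from where it was at the start of the episode above 0.02 m).
It also fails if it takes over 122 s, if anything falls off the work surface, if the arm or the gripper's body presses on something with over 40 N, if the wrist force passes 120 N, or if a joint passes its speed limit or range.

## Working session

There is one attempt and no reset: what is moved stays moved. The work goes in short steps, Python scripts to look and compute and a tool call to move; the robot and the scene stay as the last step left them, time stands still between calls to the robot, and variables do not carry over. Pictures are saved under pics/ and viewed, at most 14 in all, crops included, and the job is handed in when it is done.

Besides the shell and the picture viewer there is one more tool, called after "Request:" as name([rows], argument=value, ...), one row to a line, values as JSON. servo_tool: Moves the arm, as the interface text tells. Its arguments: {"type":"object","properties":{"moves":{"type":"array","items":{"type":"array","items":{"type":"number"}}},"claw":{"type":"number"},"force":{"type":"number"}},"required":["moves"]}

```bash
mkdir -p pics; ls; python3 - <<'E'
from workcell import *
import cv2
o=get_obs();print(o)
for n in("scene","side","wrist"):
    cv2.imwrite(f"pics/{n}0.png",camera(n)[:,:,::-1]);print(n,get_calibration(n))
E
```

```text
pics
{'time': 0.0, 'q': array([ 6.50862969e+01,  5.00975406e+00,  1.00350881e+01,  9.50992694e+01,
       -6.53559001e-04,  8.99999476e+01]), 'qd': array([ 0.00157457,  0.03507379, -0.03024227, -0.00930262,  0.06297351,
        0.0336572 ]), 'joint_efforts': array([ 5.94907324e-04, -5.20390248e+01,  4.64797390e+01,  1.62436691e-02,
       -1.36020995e-05, -3.76036098e-06]), 'ee_pos': array([0.23158051, 0.49857666, 0.19940169]), 'tcp_rot': array([-1.79926065e+02,  6.53490834e-04,  1.55086350e+02]), 'wrist_force': array([ 0.12296448, -0.08123023,  0.76629707]), 'torque': array([ 0.01867172, -0.08308586, -0.00265623]), 'grasp_force': 0.0, 'opening': 0.08554309183325243}
scene {'fx': 374.5088826861116, 'fy': 374.5088826861116, 'cx': 320.18251096439883, 'cy': 191.72687897711924, 'rvec': array([ 2.02811368,  0.73939417, -0.4265156 ]), 'tvec': array([-0.38053039, -0.11939284,  1.15117643])}
side {'fx': 508.0884897562895, 'fy': 508.0884897562895, 'cx': 315.28867441355345, 'cy': 202.55689857341858, 'rvec': array([ 2.19895828, -0.46510117,  0.23656394]), 'tvec': array([-0.45227638,  0.14776603,  0.94955917])}
wrist {'fx': 309.70691628693146, 'fy': 309.70691628693146, 'cx': 315.46699671450335, 'cy': 201.23150701308015, 'tool_from_camera': array([[-9.24467611e-04, -9.63817019e-01, -2.66563124e-01,
         6.80027474e-02],
       [ 9.99999524e-01, -8.07910837e-04, -5.46920951e-04,
         7.18879754e-04],
       [ 3.11772484e-04, -2.66563503e-01,  9.63817307e-01,
        -1.73763509e-01],
       [ 0.00000000e+00,  0.00000000e+00,  0.00000000e+00,
         1.00000000e+00]])}
```

View pics/scene0.png

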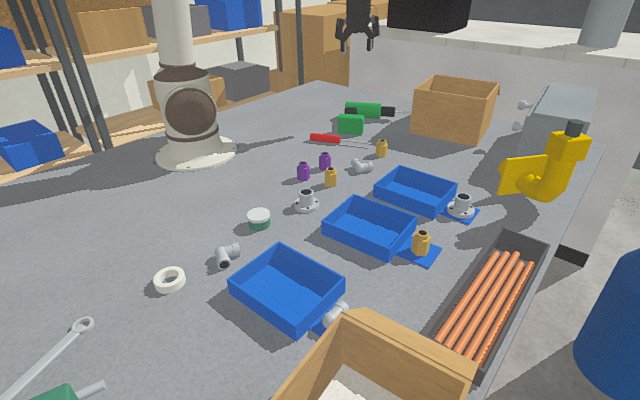

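View pics/side0.png

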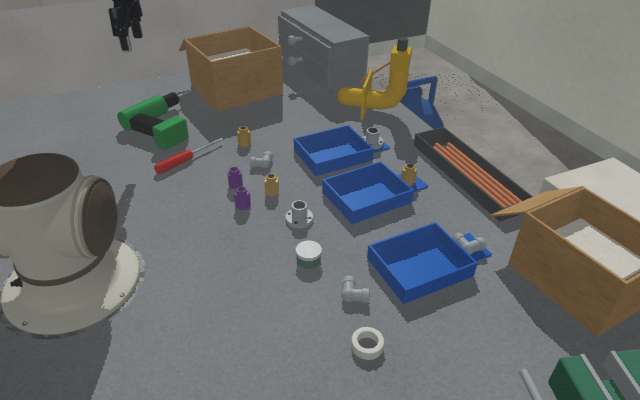

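View pics/wrist0.png

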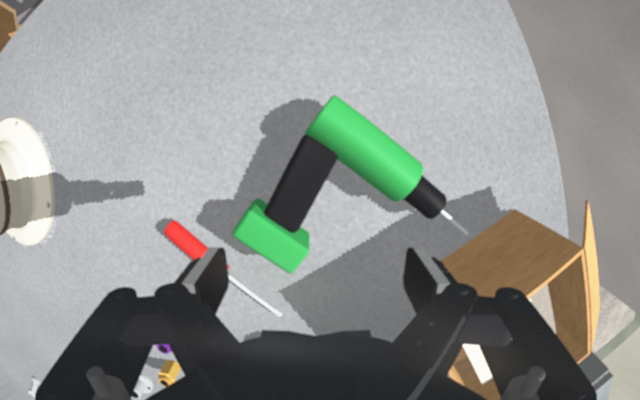

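The scene and side views show these candidates:

- **Brass sleeves:** scene (330,178) and (382,148); side (272,185) and (244,136).
- **Purple look-alikes, to avoid:** scene (303,172) and (325,161).
- **Elbows:** scene (228,255) and (362,166).
- **Flange:** scene (306,202).
- **Tape:** scene (169,280).
- **Tin:** scene (258,218).
- **Fixed samples on ledges:** scene (421,243), (461,205) and (337,315).

The bins, from near to far in the scene view, are elbow, sleeve and flange.

```bash
cat > h.py <<'E'
import numpy as np, cv2
from scipy.spatial.transform import Rotation as Ro
from workcell import *
def pose(o): 
    return np.array(o["ee_pos"]), Ro.from_euler("xyz",o["tcp_rot"],degrees=True).as_matrix()
def rays(n,uv,o=None):
    c=get_calibration(n); p=(np.atleast_2d(uv)-[c["cx"],c["cy"]])/[c["fx"],c["fy"]]
    if n=="wrist":
        r=np.linalg.norm(p,axis=1,keepdims=True); d=np.hstack([p/np.maximum(r,1e-9)*np.sin(r),np.cos(r)])
        P,R=pose(o); T=c["tool_from_camera"]
        return P+R@T[:3,3], d@(R@T[:3,:3]).T
    R=Ro.from_rotvec(c["rvec"]).as_matrix()
    d=np.hstack([p,np.ones((len(p),1))])@R
    return -R.T@c["tvec"], d/np.linalg.norm(d,axis=1,keepdims=True)
def onplane(n,uv,z,o=None):
    C,d=rays(n,uv,o); return C+d*((z-C[2])/d[:,2])[:,None]
def tri(*obs):  # (C,d) each
    A=0;b=0
    for C,d in obs:
        M=np.eye(3)-np.outer(d,d)/(d@d); A=A+M; b=b+M@C
    X=np.linalg.solve(A,b)
    return X, max(np.linalg.norm(np.cross(X-C,d)) for C,d in obs)
def proj(n,X,o):
    X=np.atleast_2d(X); c=get_calibration(n); P,R=pose(o); T=c["tool_from_camera"]
    x=((X-P)@R-T[:3,3])@T[:3,:3]; th=np.arctan2(np.hypot(x[:,0],x[:,1]),x[:,2]); ph=np.arctan2(x[:,1],x[:,0])
    return np.c_[c["cx"]+c["fx"]*th*np.cos(ph),c["cy"]+c["fx"]*th*np.sin(ph)]
E
python3 - <<'E'
from h import *
np.set_printoptions(precision=3,suppress=True)
D=dict(sl1=((331,170),(272,177)),sl2=((382,142),(244,128)),el1=((227,253),(353,291)),el2=((362,166),(261,160)),
fl=((306,192),(299,206)),tape=((169,275),(368,338)),tin=((258,214),(308,246)),smpS=((422,233),(410,166)),smpF=((463,198),(373,131)),smpE=((337,314),(470,244)))
for k,(a,b) in D.items():
    A=rays("scene",a);B=rays("side",b);print(k,*tri((A[0],A[1][0]),(B[0],B[1][0])))
# bin rim corners in scene at z .036
for n,c in(("elbow",[(280,244),(344,282),(296,325),(229,286)]),("sleeve",[(350,197),(416,229),(388,250),(322,226)]),("flange",[(401,167),(457,185),(440,206),(374,188)])):
    P=onplane("scene",c,.036);print(n,P.mean(0),P[:,:2].round(3).tolist())
E
```

```text
sl1 [0.439 0.115 0.042] 0.0008781455882526105
sl2 [0.447 0.344 0.044] 0.0011836688298345463
el1 [ 0.462 -0.239  0.014] 0.0021363172763128354
el2 [0.453 0.235 0.01 ] 0.000310740624954964
fl [ 0.457 -0.001  0.038] 0.0015678368750263133
tape [ 0.435 -0.346  0.019] 0.0008285647113470401
tin [ 0.426 -0.121  0.032] 0.002514703396503622
smpS [0.743 0.019 0.049] 0.0006016967693620198
smpF [0.75  0.204 0.041] 0.000145316121739296
smpE [ 0.727 -0.228  0.025] 0.004787562489719914
elbow [ 0.623 -0.231  0.036] [[0.542, -0.168], [0.698, -0.169], [0.696, -0.285], [0.555, -0.3]]
sleeve [ 0.637 -0.008  0.036] [[0.547, 0.052], [0.721, 0.04], [0.712, -0.051], [0.568, -0.073]]
flange [0.641 0.195 0.036] [[0.563, 0.253], [0.714, 0.258], [0.722, 0.148], [0.567, 0.12]]
```

The manual's scale: shifts go in shares of 60 cm and turns go in shares of 2 rad. Converting my numbers, -26.9 cm / 60 = -0.4483, -24 cm / 60 = -0.4, 0.436 rad / 2 = 0.218.

Request:
servo_tool([
  [0.05,-0.0667,0.0333,0.05],
  [0.1,-0.1333,0.0667,0.1],
  [0.15,-0.2,0.1,0.15],
  [0.2,-0.2667,0.1333,0.2],
  [0.25,-0.3333,0.1667,0.218],
  [0.3,-0.4,0.2,0.218],
  [0.3467,-0.4483,0.2,0.218],
  [0.3467,-0.4483,0.2,0.218],
  [0.3467,-0.4483,0.2,0.218],
  [0.3467,-0.4483,0.2,0.218],
  [0.3467,-0.4483,0.2,0.218],
])

```text
time: 1.07
ee_pos: [0.4405, 0.2288, 0.3201]
tcp_rot: [180.0, -0.0, 179.9]
wrist_force: [-0.2, 0.7, 0.3]
opening: 0.0855
grasp_force: 0.0
```

```bash
python3 - <<'E'
from h import *
import pickle
o=get_obs();print(o["q"],o["ee_pos"],o["tcp_rot"],o["time"])
im=camera("wrist")[:,:,::-1];cv2.imwrite("pics/w1.png",im);pickle.dump(o,open("w1.pkl","wb"))
E
```

```text
[2.74414620e+01 2.27306686e+00 2.10033805e+01 1.08731065e+02
 6.26185729e-03 2.75479219e+01] [0.44051992 0.22878736 0.3200516 ] [ 1.79994795e+02 -3.56191174e-03  1.79893540e+02] 1.0667
```

View pics/w1.png

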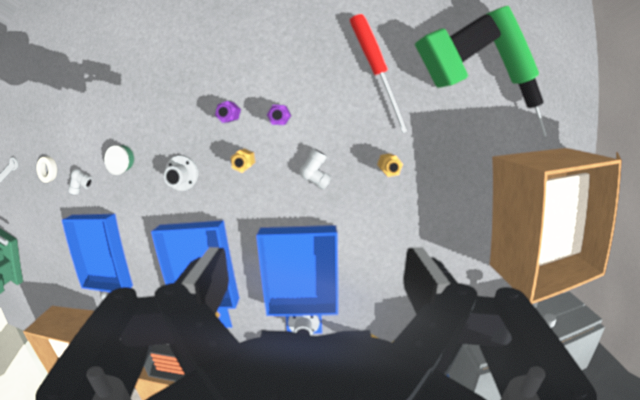

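The wrist view shows the brass sleeves at (242,160) and (391,164). Elbow_b is at (316,170), the flange at (180,173) and the purple ones at (228,111) and (278,114). Next I'll take a second wrist position.

In the tool's units: -36 cm / 60 = -0.6, -32 cm / 60 = -0.5333.

Request:
servo_tool([
  [0,-0.0667,0,0],
  [0,-0.1333,0,0],
  [0,-0.2,0,0],
  [0,-0.2667,0,0],
  [0,-0.3333,0,0],
  [0,-0.4,0,0],
  [0,-0.4667,0,0],
  [0,-0.5333,0,0],
  [0,-0.6,0,0],
  [0,-0.6,0,0],
  [0,-0.6,0,0],
  [0,-0.6,0,0],
])

```text
time: 2.12
ee_pos: [0.4396, -0.1291, 0.3198]
tcp_rot: [180.0, -0.0, -179.9]
wrist_force: [0.5, -0.2, -0.0]
opening: 0.0855
grasp_force: 0.0
```

```bash
python3 - <<'E'
from h import *
import pickle
o=get_obs();print(o["q"],o["ee_pos"],o["time"])
im=camera("wrist")[:,:,::-1];cv2.imwrite("pics/w2.png",im);pickle.dump(o,open("w2.pkl","wb"))
o1=pickle.load(open("w1.pkl","rb"));im1=cv2.imread("pics/w1.png")
def ortho(im,o,z,xr,yr,s):
    xs=np.arange(xr[1],xr[0],-s);ys=np.arange(yr[1],yr[0],-s)  # rows: x down decreasing; cols: y decreasing to right
    Y,X=np.meshgrid(ys,xs);p=proj("wrist",np.c_[X.ravel(),Y.ravel(),0*X.ravel()+z],o).astype(np.float32).reshape(*X.shape,2)
    return cv2.remap(im,p[...,0],p[...,1],cv2.INTER_CUBIC)
def ann(I,xr,yr,s,st=.05):
    for x in np.arange(np.ceil(xr[0]/st)*st,xr[1],st):
        r=int((xr[1]-x)/s);cv2.line(I,(0,r),(8,r),(0,0,255),1);cv2.putText(I,"%.2f"%x,(9,r+4),0,.35,(0,0,255))
    for y in np.arange(np.ceil(yr[0]/st)*st,yr[1],st):
        c=int((yr[1]-y)/s);cv2.line(I,(c,0),(c,8),(0,0,255),1);cv2.putText(I,"%.2f"%y,(c-12,18),0,.35,(0,0,255))
    return I
# items strip: left half from w1, right half from w2, 2 px/mm , two rows
a=ann(ortho(im1,o1,.026,(.35,.50),(.03,.39),.00045),(.35,.50),(.03,.39),.00045)
b=ann(ortho(im,o,.026,(.35,.50),(-.33,.03),.00045),(.35,.50),(-.33,.03),.00045)
out=np.vstack([a,b]);print(out.shape);cv2.imwrite("pics/o1.png",out[:600,:800])
a=ann(ortho(im1,o1,.036,(.53,.76),(.1,.3),.0008),(.53,.76),(.1,.3),.0008)
b=ann(ortho(im,o,.036,(.53,.76),(-.32,.08),.0008),(.53,.76),(-.32,.08),.0008)
out=np.hstack([a,b]);print(out.shape);cv2.imwrite("pics/o2.png",out[:600,:800])
E
```

```text
[-1.63856206e+01 -2.89537582e+00  1.58308796e+01  1.08764767e+02
  2.33401506e-02 -1.64861528e+01] [ 0.43964263 -0.12913972  0.31981202] 2.1167
(668, 800, 3)
(288, 750, 3)
```

View pics/o1.png

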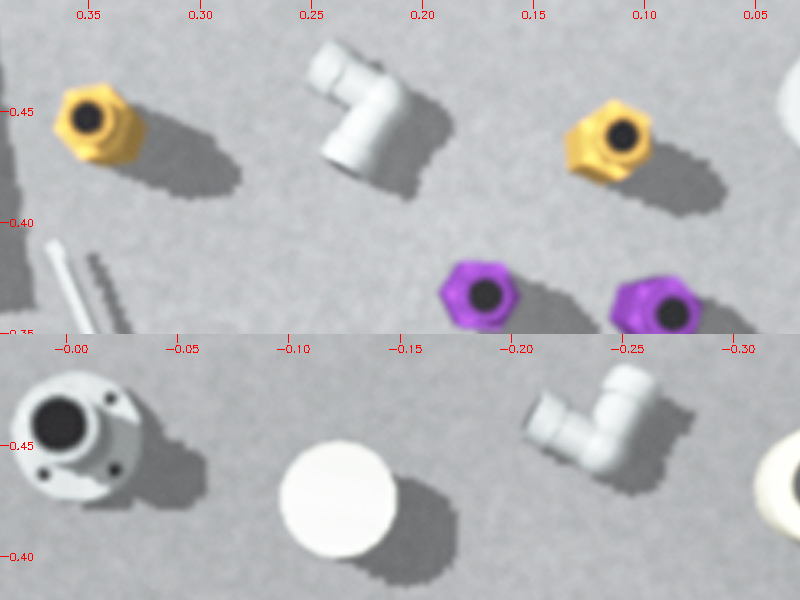

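View pics/o2.png

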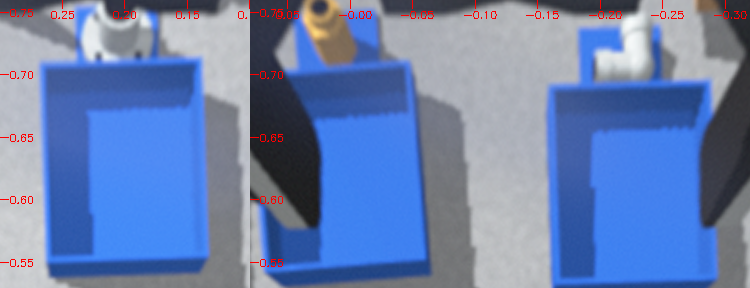

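The wrist maps agree with the triangulation. Purple items sit at y≈0.17 and 0.09, x≈0.365, outside the finger paths if approached carefully. I'll fit silhouettes next to get precise poses.

```bash
cat > fit.py <<'E'
from h import *
import pickle
from scipy.optimize import differential_evolution as DE
def circ(r,z,n=24,ax=None):
    t=np.linspace(0,2*np.pi,n,endpoint=False);return np.c_[r*np.cos(t),r*np.sin(t),0*t+z]
def hexp(z):
    t=np.radians(30+60*np.arange(6));return np.c_[np.cos(t),np.sin(t),0*t]*.015/np.cos(np.pi/6)+[0,0,z]
def tube(p,q,r,n=20):
    t=np.linspace(0,2*np.pi,n,endpoint=False);p=np.array(p,float);q=np.array(q,float);a=(q-p)/np.linalg.norm(q-p)
    b=np.cross(a,[0,0,1]);ring=r*(np.cos(t)[:,None]*b+np.sin(t)[:,None]*np.array([0,0,1.]));return np.vstack([p+ring,q+ring])
c=-.0115;e=.0245
M=dict(sleeve=[np.vstack([hexp(0),hexp(.036)]),np.vstack([circ(.0115,.036),circ(.0115,.046)])],
 elbow=[tube((c,c,.013),(e,c,.013),.011),tube((c,c,.013),(c,e,.013),.011),tube((e-.010,c,.013),(e,c,.013),.013),tube((c,e-.010,.013),(c,e,.013),.013),
   circ(.011,0)*[1,1,0]+[c,c,.013]],
 flange=[np.vstack([circ(.03,0),circ(.03,.01)]),np.vstack([circ(.017,.01),circ(.017,.04)])])
S=6
def sil(kind,x,y,a,o,org,size,z0=0):
    m=np.zeros((size*S,size*S),np.uint8);R=Ro.from_euler("z",a).as_matrix()
    for P in M[kind]:
        p=(proj("wrist",P@R.T+[x,y,z0],o)-org)*S+S/2
        cv2.fillConvexPoly(m,cv2.convexHull(p.round().astype(np.int32)),255)
    return m
def fit(im,o,kind,x,y,mask,size=56,z0=0,win=.012):
    org=(proj("wrist",[[x,y,z0+.02]],o)[0]-size/2).round()
    u,v=org.astype(int);cr=cv2.resize(im[v:v+size,u:u+size],None,fx=S,fy=S,interpolation=cv2.INTER_CUBIC)
    mk=mask(cr);n,lab,st,_=cv2.connectedComponentsWithStats(mk.astype(np.uint8));mk=lab==1+np.argmax(st[1:,4])
    cost=lambda q:-(np.sum(mk&(sil(kind,*q,o,org,size,z0)>0))/np.sum(mk|(sil(kind,*q,o,org,size,z0)>0)))
    A={"sleeve":np.pi/6,"elbow":np.pi,"flange":.01}[kind]
    r=DE(cost,[(x-win,x+win),(y-win,y+win),(-A,A)],seed=1,maxiter=40,popsize=12,tol=1e-4)
    cn,_=cv2.findContours(sil(kind,*r.x,o,org,size,z0),0,2);cv2.drawContours(cr,cn,-1,(0,0,255),1)
    return r.x,-r.fun,cr
hsv=lambda c:cv2.cvtColor(c,cv2.COLOR_BGR2HSV)
brass=lambda c:cv2.inRange(hsv(c),(12,90,60),(35,255,255))>0
steel=lambda c:(lambda g:g>np.median(g)+18)(cv2.GaussianBlur(cv2.cvtColor(c,cv2.COLOR_BGR2GRAY),(9,9),0).astype(int))
E
python3 - <<'E'
from fit import *
W={i:(cv2.imread(f"pics/w{i}.png"),pickle.load(open(f"w{i}.pkl","rb"))) for i in(1,2)}
T=[]
for w,k,x,y,m in((1,"sleeve",.439,.115,brass),(2,"sleeve",.439,.115,brass),(1,"sleeve",.447,.344,brass),(1,"elbow",.453,.233,steel),(2,"elbow",.460,-.237,steel),(2,"flange",.457,0,steel)):
    q,s,cr=fit(*W[w],k,x,y,m);print(w,k,q.round(4)[:2],"yaw",np.degrees(q[2]).round(1),round(s,3));T.append(cv2.resize(cr,(260,260)))
cv2.imwrite("pics/fit.png",np.vstack([np.hstack(T[:3]),np.hstack(T[3:])]))
E
```

```text
Traceback (most recent call last):
  File "fit.py", line 29, in fit
    r=DE(cost,[(x-win,x+win),(y-win,y+win),(-A,A)],seed=1,maxiter=40,popsize=12,tol=1e-4)
  File "fit.py", line 27, in <lambda>
    cost=lambda q:-(np.sum(mk&(sil(kind,*q,o,org,size,z0)>0))/np.sum(mk|(sil(kind,*q,o,org,size,z0)>0)))
                               ~~~^^^^^^^^^^^^^^^^^^^^^^^
  File "fit.py", line 20, in sil
    p=(proj("wrist",P@R.T+[x,y,z0],o)-org)*S+S/2
       ~~~~^^^^^^^^^^^^^^^^^^^^^^^^^^
  File "h.py", line 24, in proj
    X=np.atleast_2d(X); c=get_calibration(n); P,R=pose(o); T=c["tool_from_camera"]
                          ~~~~~~~~~~~~~~~^^^
ValueError: time passes only in moves, steps and waits
```

Too many calibration calls. I'll cache the calibration.

```bash
sed -i 's/^def pose/import functools\nget_calibration=functools.lru_cache(None)(get_calibration)\ndef pose/' h.py
cat > run1.py <<'E'
from fit import *
W={i:(cv2.imread(f"pics/w{i}.png"),pickle.load(open(f"w{i}.pkl","rb"))) for i in(1,2)}
T=[]
for w,k,x,y,m in((1,"sleeve",.439,.115,brass),(2,"sleeve",.439,.115,brass),(1,"sleeve",.447,.344,brass),(1,"elbow",.453,.233,steel),(2,"elbow",.460,-.237,steel),(2,"flange",.457,0,steel)):
    q,s,cr=fit(*W[w],k,x,y,m);print(w,k,q.round(4)[:2],"yaw",np.degrees(q[2]).round(1),round(s,3));T.append(cv2.resize(cr,(260,260)))
cv2.imwrite("pics/fit.png",np.vstack([np.hstack(T[:3]),np.hstack(T[3:])]))
E
time python3 run1.py
```

```text
1 sleeve [0.4354 0.115 ] yaw -25.1 0.827
2 sleeve [0.4364 0.1149] yaw -18.9 0.839
1 sleeve [0.444  0.3454] yaw 15.3 0.829
1 elbow [0.4565 0.2374] yaw 59.6 0.637
2 elbow [ 0.4685 -0.2376] yaw -30.4 0.677
2 flange [0.4579 0.0018] yaw -0.4 0.387
real	0m16.746s
user	0m16.549s
sys	0m0.270s
```

View pics/fit.png

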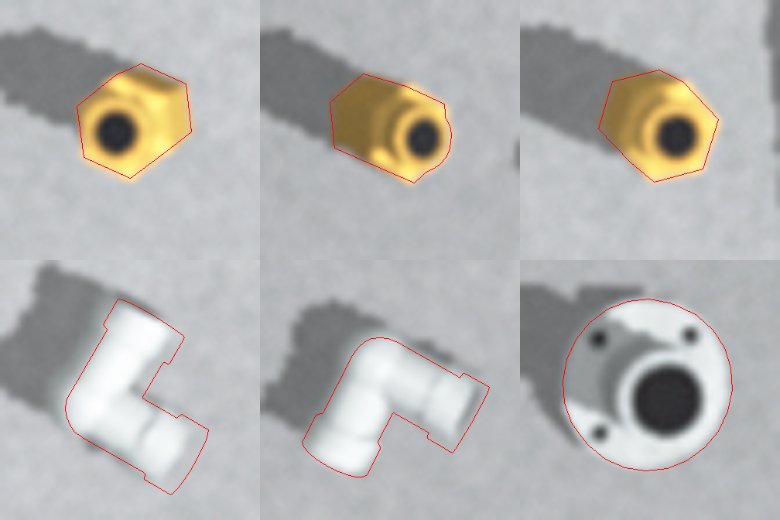

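The fits give (x, y, yaw):

| Fitting | x (m) | y (m) | Yaw |
|---|---|---|---|
| Sleeve 1 | .436 | .115 | -22° |
| Sleeve 2 | .445 | .345 | 15° |
| elbow_b | .4555 | .2365 | 60° |
| elbow_a | .468 | -.237 | -30° |
| Flange | .458 | .002 | n/a |

I'll take elbow_a first, gripping it on the local x leg.

In the tool's units: -31.6 cm / 60 = -0.5267, -12.6 cm / 60 = -0.21, -0.53 rad / 2 = -0.265.

Request:
servo_tool([
  [0.02,-0.0667,0,-0.06],
  [0.04,-0.1333,-0.05,-0.12],
  [0.06,-0.2,-0.1167,-0.18],
  [0.06,-0.21,-0.1833,-0.24],
  [0.06,-0.21,-0.25,-0.265],
  [0.06,-0.21,-0.3167,-0.265],
  [0.06,-0.21,-0.3833,-0.265],
  [0.06,-0.21,-0.4333,-0.265],
  [0.06,-0.21,-0.475,-0.265],
  [0.06,-0.21,-0.5,-0.265],
  [0.06,-0.21,-0.5167,-0.265],
  [0.06,-0.21,-0.5267,-0.265],
  [0.06,-0.21,-0.5267,-0.265],
  [0.06,-0.21,-0.5267,-0.265],
], claw=0.25, force=50)

```text
time: 3.33
ee_pos: [0.4765, -0.2558, 0.0052]
tcp_rot: [180.0, 0.1, 149.8]
wrist_force: [0.2, -0.2, 0.6]
opening: 0.0644
grasp_force: 0.0
```

Request:
servo_tool([
  [0,0,0,0],
  [0,0,0,0],
  [0,0,0,0],
  [0,0,0,0],
  [0,0,0,0],
  [0,0,0,0],
  [0,0,0,0],
  [0,0,0,0],
  [0,0,0,0],
  [0,0,0,0],
], claw=1)

```text
time: 4.17
ee_pos: [0.4756, -0.2562, 0.004]
tcp_rot: [180.0, -0.0, 149.7]
wrist_force: [0.6, 0.1, -0.3]
opening: 0.0001
grasp_force: 0.0
```

The fingers closed on nothing. I'll look before moving.

```bash
python3 - <<'E'
from h import *
o=get_obs();print(o["q"])
a=camera("wrist")[:,:,::-1];b=camera("side")[:,:,::-1];c=camera("scene")[:,:,::-1]
b=cv2.resize(b[200:400,250:490],None,fx=1.5,fy=1.5);c=cv2.resize(c[190:310,150:310],(400,300))
im=np.zeros((600,800,3),np.uint8);im[:300,:360]=b;im[:300,360:760]=c;im[300:600,:480]=cv2.resize(a,(480,300));cv2.imwrite("pics/m1.png",im)
E
```

```text
[-2.83056386e+01  4.49644195e+00 -1.21760371e+01  7.33345087e+01
  1.45825235e-03  1.99264993e+00]
```

View pics/m1.png

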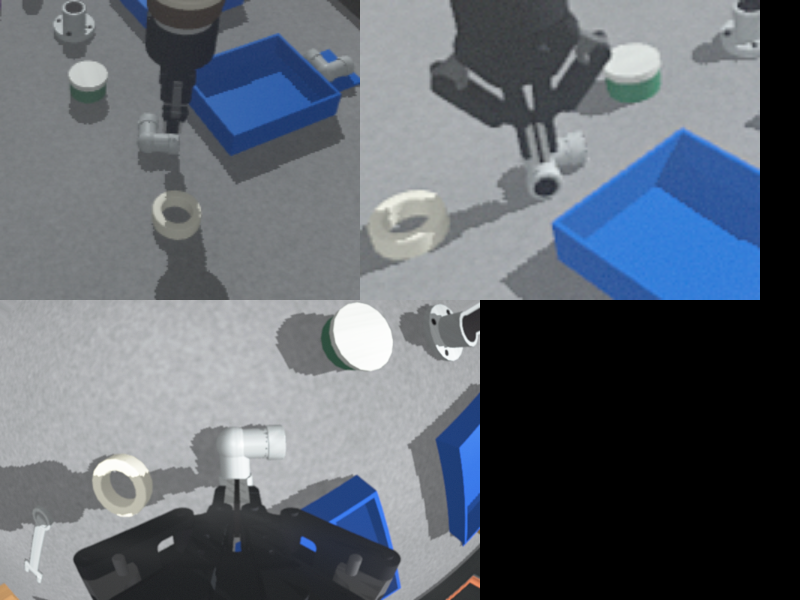

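elbow_a is still flat, and the fingers closed just past the end of its leg. I'll back off and measure again from closer.

In the tool's units: 14 cm / 60 = 0.2333, 11 cm / 60 = 0.1833.

Request:
servo_tool([
  [0,0,0.05,0],
  [0,0,0.1167,0],
  [0,0,0.1833,0],
  [0,0,0.2333,0],
  [0,0,0.2333,0],
  [0,0,0.2333,0],
  [0,0,0.2333,0],
], claw=0.25)

```text
time: 4.9
ee_pos: [0.4756, -0.2561, 0.1435]
tcp_rot: [-180.0, -0.0, 149.7]
wrist_force: [-0.3, 0.2, 0.4]
opening: 0.0639
grasp_force: 0.0
```

```bash
cat > run2.py <<'E'
from fit import *
import sys
n,k,x,y,sz=sys.argv[1],sys.argv[2],float(sys.argv[3]),float(sys.argv[4]),int(sys.argv[5])
o=get_obs();im=np.ascontiguousarray(camera("wrist")[:,:,::-1]);pickle.dump(o,open(n+".pkl","wb"));cv2.imwrite(f"pics/{n}.png",im)
print(o["ee_pos"].round(4),o["tcp_rot"].round(2),o["time"])
q,s,cr=fit(im,o,k,x,y,brass if k=="sleeve" else steel,size=sz,win=.02);print(q.round(4),np.degrees(q[2]).round(1),round(s,3))
f=cv2.resize(im,(480,300));out=np.zeros((300,780,3),np.uint8);out[:,:480]=f;out[:,480:]=cv2.resize(cr,(300,300));cv2.imwrite(f"pics/{n}_f.png",out)
E
python3 run2.py w3 elbow .462 -.239 100
```

```text
[ 0.4756 -0.2561  0.1435] [-1.800e+02 -2.000e-02  1.497e+02] 4.9
[ 0.4664 -0.2384 -0.4377] -25.1 0.665
```

View pics/w3_f.png

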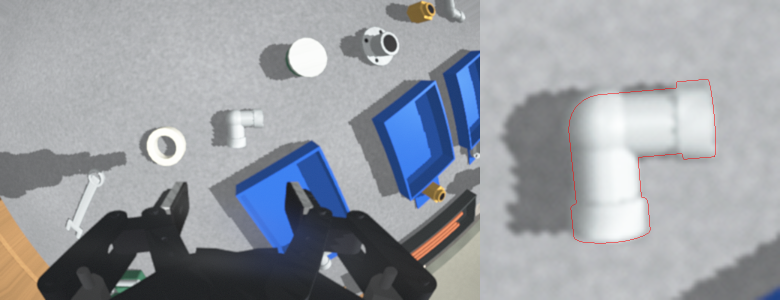

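```bash
python3 - <<'E'
from h import *
b=camera("side")[:,:,::-1];c=camera("scene")[:,:,::-1]
cv2.imwrite("pics/s1.png",b);cv2.imwrite("pics/c1.png",c)
b=cv2.resize(b[255:320,310:390],None,fx=5,fy=5,interpolation=2);c=cv2.resize(c[225:290,190:270],None,fx=5,fy=5,interpolation=2)
cv2.imwrite("pics/m2.png",np.hstack([b,c]))
E
```

```text
(no output)
```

View pics/m2.png

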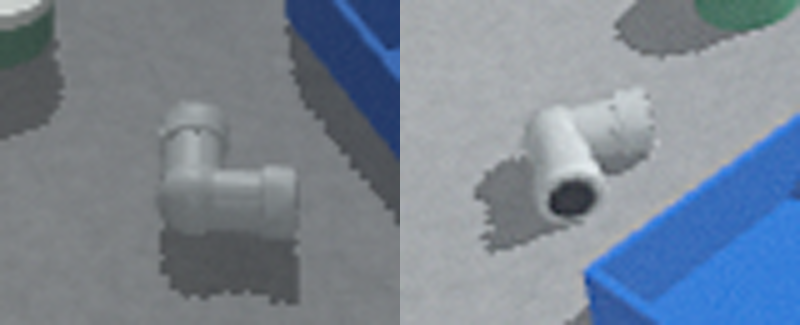

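```bash
python3 - <<'E'
from h import *
np.set_printoptions(precision=4,suppress=True)
D=dict(corner=((221.5,249),(347,292)),bore=((224.5,264.5),(369.5,296)),yend=((239,247),(348.5,279)))
for k,(a,b) in D.items():
    A=rays("scene",a);B=rays("side",b);print(k,*tri((A[0],A[1][0]),(B[0],B[1][0])), onplane("scene",a,.02)[0],onplane("side",b,.02)[0])
import pickle
o=pickle.load(open("w3.pkl","rb"))
print("wrist: corner,bore-end", onplane("wrist",[(236/480*640,116/.75),(237/.75,146/.75),(312,170)],.02,o))
E
```

```text
corner [ 0.4492 -0.2408  0.0183] 0.0017120573123902906 [ 0.4497 -0.2399  0.02  ] [ 0.4481 -0.2443  0.02  ]
bore [ 0.4843 -0.2613  0.0129] 0.0017214306327149665 [ 0.4902 -0.2634  0.02  ] [ 0.4804 -0.2687  0.02  ]
yend [ 0.4674 -0.212   0.0152] 0.0010377430256409794 [ 0.4716 -0.2139  0.02  ] [ 0.465  -0.2172  0.02  ]
wrist: corner,bore-end [[ 0.4475 -0.24    0.02  ]
 [ 0.4825 -0.2589  0.02  ]
 [ 0.4591 -0.2498  0.02  ]]
```

```bash
python3 - <<'E'
from h import *
np.set_printoptions(precision=1,suppress=True)
X=np.array([[.4756,-.2562,z] for z in(.004,.026,.05,.09)])
for n in("side","scene"):
    c=get_calibration(n);K=np.array([[c["fx"],0,c["cx"]],[0,c["fy"],c["cy"]],[0,0,1]])
    print(n,cv2.projectPoints(X,c["rvec"],c["tvec"],K,None)[0][:,0].tolist(),"cam at",rays(n,(1,1))[0])
E
ls pics
```

```text
side [[363.13627855468536, 297.935913736867], [363.9514431411534, 289.6583844921156], [364.8691162891662, 280.3399395475042], [366.4684779442214, 264.0993384561161]] cam at [ 0.1 -0.8  0.7]
scene [[224.07860936356968, 265.3436720217753], [222.35789763624786, 256.69162742259334], [220.41512869948002, 246.92303968071596], [217.01473839662708, 229.82527246743592]] cam at [ 1.  -0.5  0.5]
c1.png
fit.png
m1.png
m2.png
o1.png
o2.png
s1.png
scene0.png
side0.png
w1.png
w2.png
w3.png
w3_f.png
wrist0.png
```

```bash
python3 - <<'E'
import cv2
a=cv2.imread("pics/m1.png");cv2.imwrite("pics/m1z.png",cv2.resize(a[80:230,100:200],None,fx=3.5,fy=3.5,interpolation=2)); b=cv2.resize(a[100:220,480:600],None,fx=4,fy=4,interpolation=2)
import numpy as np
z=cv2.imread("pics/m1z.png");b=cv2.resize(b,(440,525));cv2.imwrite("pics/m1z.png",np.hstack([z,b]))
E
```

View pics/m1z.png

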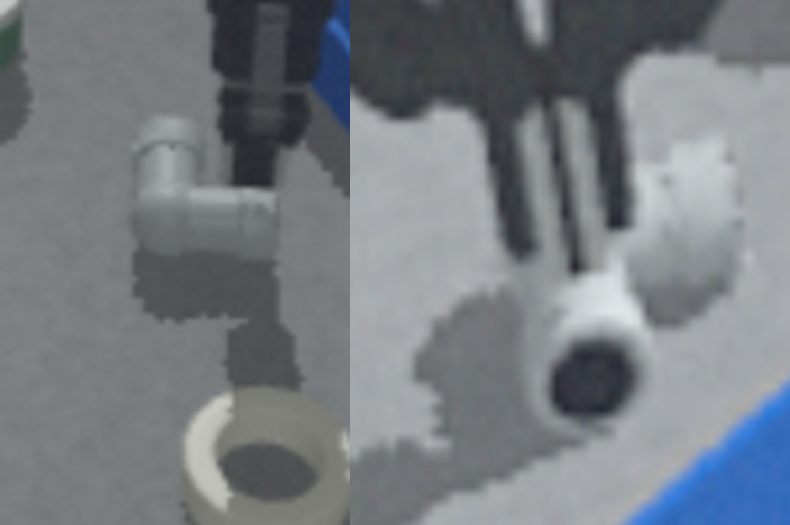

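The images suggest the shut tips stopped above the collar, as if they are higher than the reported TCP. I'll check this by touching down on free bench and watching the force.

In the tool's units: -13.8 cm / 60 = -0.23, -13.5 cm / 60 = -0.225.

Request:
servo_tool([
  [-0.0667,0,0,0],
  [-0.125,0.01,0,0],
  [-0.125,0.01,-0.0667,0],
  [-0.125,0.01,-0.1333,0],
  [-0.125,0.01,-0.1833,0],
  [-0.125,0.01,-0.2167,0],
  [-0.125,0.01,-0.225,0],
  [-0.125,0.01,-0.23,0],
  [-0.125,0.01,-0.23,0],
  [-0.125,0.01,-0.23,0],
  [-0.125,0.01,-0.23,0],
], claw=1)

```text
time: 5.97
ee_pos: [0.4016, -0.2507, 0.0076]
tcp_rot: [-180.0, 0.1, 149.7]
wrist_force: [0.1, 0.3, -0.5]
opening: 0.0
grasp_force: 0.0
```

In the tool's units: -0.4 cm / 60 = -0.0067, -0.3 cm / 60 = -0.005.

Request:
servo_tool([
  [0,0,-0.0017,0],
  [0,0,-0.0033,0],
  [0,0,-0.005,0],
  [0,0,-0.0067,0],
  [0,0,-0.0067,0],
  [0,0,-0.0067,0],
])

```text
time: 6.47
ee_pos: [0.4006, -0.2502, 0.002]
tcp_rot: [-180.0, -0.0, 149.7]
wrist_force: [-0.3, -0.3, -0.0]
opening: 0.0001
grasp_force: 0.0
```

In the tool's units: -0.4 cm / 60 = -0.0067, -0.3 cm / 60 = -0.005.

Request:
servo_tool([
  [0,0,-0.0017,0],
  [0,0,-0.0033,0],
  [0,0,-0.005,0],
  [0,0,-0.0067,0],
  [0,0,-0.0067,0],
  [0,0,-0.0067,0],
])

```text
time: 6.97
ee_pos: [0.4006, -0.2502, -0.002]
tcp_rot: [-180.0, -0.0, 149.7]
wrist_force: [-0.1, 0.2, -0.1]
opening: 0.0003
grasp_force: 0.0
```

```bash
python3 - <<'E'
from h import *
o=get_obs();print(o["ee_pos"],o["wrist_force"])
a=camera("wrist")[:,:,::-1];b=camera("side")[:,:,::-1];c=camera("scene")[:,:,::-1]
X=np.array([[*o["ee_pos"][:2],z] for z in(0,.03)])
out=[]
for n,im in(("side",b),("scene",c)):
    k=get_calibration(n);K=np.array([[k["fx"],0,k["cx"]],[0,k["fy"],k["cy"]],[0,0,1]])
    p=cv2.projectPoints(X,k["rvec"],k["tvec"],K,None)[0][:,0];u,v=p.mean(0).astype(int)
    cr=cv2.resize(im[v-40:v+40,u-50:u+50],None,fx=4,fy=4,interpolation=2)
    for q in p: cv2.drawMarker(cr,tuple(((q-[u-50,v-40])*4).astype(int).tolist()),(0,0,255),0,12)
    out.append(cr)
w=a[120:300,200:425];w=cv2.resize(w,(400,320))
out=np.hstack(out);lo=np.zeros_like(out)[:270];lo[:,:338]=cv2.resize(w,(338,270));cv2.imwrite("pics/m3.png",np.vstack([out,lo]))
E
```

```text
[ 0.4006015  -0.25015918 -0.00202439] [-0.11423803  0.17164504 -0.10986377]
```

View pics/m3.png

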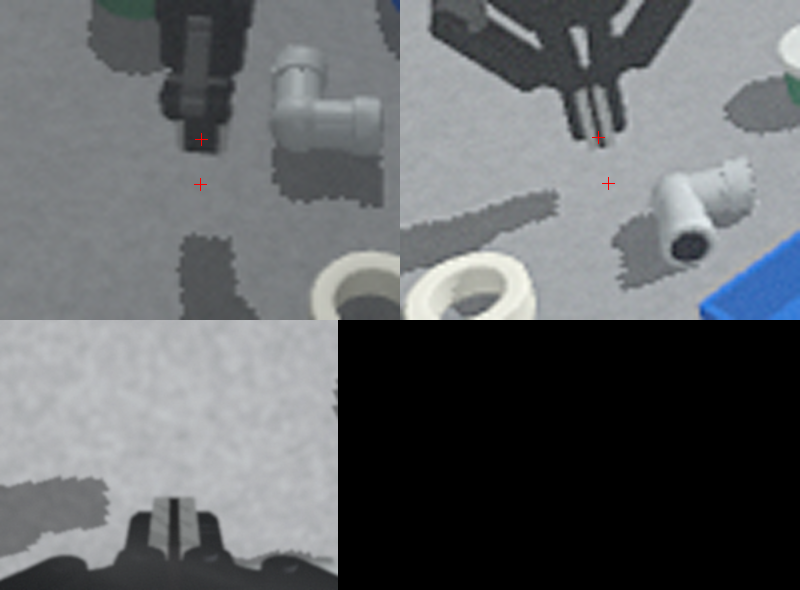

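The shut tips stand about 24 mm above the reported TCP, with no sideways offset. I'll find the exact height by contact.

In the tool's units: -1.8 cm / 60 = -0.03, -1.7 cm / 60 = -0.0283.

Request:
servo_tool([
  [0,0,-0.01,0],
  [0,0,-0.02,0],
  [0,0,-0.0267,0],
  [0,0,-0.0283,0],
  [0,0,-0.03,0],
  [0,0,-0.03,0],
  [0,0,-0.03,0],
])

```text
time: 7.7
ee_pos: [0.4007, -0.2502, -0.0199]
tcp_rot: [180.0, 0.0, 149.7]
wrist_force: [-0.4, -0.3, 0.0]
opening: -0.0
grasp_force: 0.0
```

In the tool's units: -0.2 cm / 60 = -0.0033, -0.15 cm / 60 = -0.0025.

Request:
servo_tool([
  [0,0,-0.0008,0],
  [0,0,-0.0017,0],
  [0,0,-0.0025,0],
  [0,0,-0.0033,0],
  [0,0,-0.0033,0],
  [0,0,-0.0033,0],
])

```text
time: 8.2
ee_pos: [0.4006, -0.2501, -0.022]
tcp_rot: [180.0, -0.0, 149.7]
wrist_force: [0.1, -0.9, -0.3]
opening: -0.0
grasp_force: 0.0
```

In the tool's units: -0.2 cm / 60 = -0.0033, -0.15 cm / 60 = -0.0025.

Request:
servo_tool([
  [0,0,-0.0008,0],
  [0,0,-0.0017,0],
  [0,0,-0.0025,0],
  [0,0,-0.0033,0],
  [0,0,-0.0033,0],
  [0,0,-0.0033,0],
])

```text
time: 8.7
ee_pos: [0.4006, -0.2502, -0.024]
tcp_rot: [-180.0, -0.0, 149.7]
wrist_force: [-0.3, 0.6, -0.6]
opening: 0.0004
grasp_force: 0.0
```

In the tool's units: -0.1 cm / 60 = -0.0017, -0.05 cm / 60 = -0.0008.

Request:
servo_tool([
  [0,0,-0.0008,0],
  [0,0,-0.0017,0],
  [0,0,-0.0017,0],
  [0,0,-0.0017,0],
])

```text
time: 9.03
ee_pos: [0.4007, -0.2501, -0.025]
tcp_rot: [180.0, -0.0, 149.7]
wrist_force: [-0.5, 0.3, -0.4]
opening: 0.0
grasp_force: 0.0
```

In the tool's units: -0.1 cm / 60 = -0.0017, -0.05 cm / 60 = -0.0008.

Request:
servo_tool([
  [0,0,-0.0008,0],
  [0,0,-0.0017,0],
  [0,0,-0.0017,0],
  [0,0,-0.0017,0],
])

```text
time: 9.37
ee_pos: [0.4006, -0.2502, -0.0259]
tcp_rot: [-180.0, -0.0, 149.7]
wrist_force: [-0.4, 0.2, 0.1]
opening: 0.0001
grasp_force: 0.0
```

In the tool's units: -0.1 cm / 60 = -0.0017, -0.05 cm / 60 = -0.0008.

Request:
servo_tool([
  [0,0,-0.0008,0],
  [0,0,-0.0017,0],
  [0,0,-0.0017,0],
  [0,0,-0.0017,0],
])

```text
time: 9.7
ee_pos: [0.4006, -0.2501, -0.027]
tcp_rot: [180.0, -0.0, 149.7]
wrist_force: [-0.2, -0.6, -1.1]
opening: -0.0001
grasp_force: 0.0
```

Request:
servo_tool([
  [0,0,-0.0008,0],
  [0,0,-0.0017,0],
  [0,0,-0.0017,0],
  [0,0,-0.0017,0],
])

```text
time: 10.03
ee_pos: [0.4006, -0.2502, -0.028]
tcp_rot: [-180.0, -0.0, 149.7]
wrist_force: [-0.7, 0.1, 0.2]
opening: -0.0001
grasp_force: 0.0
```

In the tool's units: -0.1 cm / 60 = -0.0017, -0.05 cm / 60 = -0.0008.

Request:
servo_tool([
  [0,0,-0.0008,0],
  [0,0,-0.0017,0],
  [0,0,-0.0017,0],
  [0,0,-0.0017,0],
])

```text
time: 10.37
ee_pos: [0.4007, -0.2502, -0.029]
tcp_rot: [180.0, -0.0, 149.7]
wrist_force: [-0.3, 0.2, -0.3]
opening: 0.0
grasp_force: 0.0
```

In the tool's units: -0.1 cm / 60 = -0.0017, -0.05 cm / 60 = -0.0008.

Request:
servo_tool([
  [0,0,-0.0008,0],
  [0,0,-0.0017,0],
  [0,0,-0.0017,0],
  [0,0,-0.0017,0],
])

```text
time: 10.7
ee_pos: [0.4007, -0.2501, -0.03]
tcp_rot: [180.0, -0.0, 149.7]
wrist_force: [-1.3, -0.1, 0.2]
opening: -0.0003
grasp_force: 0.0
```

In the tool's units: -0.1 cm / 60 = -0.0017, -0.05 cm / 60 = -0.0008.

Request:
servo_tool([
  [0,0,-0.0008,0],
  [0,0,-0.0017,0],
  [0,0,-0.0017,0],
  [0,0,-0.0017,0],
])

```text
time: 11.03
ee_pos: [0.4006, -0.2501, -0.031]
tcp_rot: [-180.0, -0.0, 149.7]
wrist_force: [-0.4, 0.4, -0.3]
opening: 0.0
grasp_force: 0.0
```

```bash
python3 - <<'E'
from h import *
o=get_obs();print(o["ee_pos"],o["wrist_force"])
im=camera("scene")[:,:,::-1];cv2.imwrite("pics/c2.png",im);b=camera("side")[:,:,::-1];cv2.imwrite("pics/s2.png",b)
for n,I in(("scene",im),("side",b)):
    k=get_calibration(n);K=np.array([[k["fx"],0,k["cx"]],[0,k["fy"],k["cy"]],[0,0,1]])
    p=cv2.projectPoints(np.array([[*o["ee_pos"][:2],z] for z in(0.,.01,.03)]),k["rvec"],k["tvec"],K,None)[0][:,0];print(n,p)
    g=cv2.cvtColor(np.ascontiguousarray(I),cv2.COLOR_BGR2GRAY);u=int(p[0,0]);v0=int(p[2,1])-4
    print(v0);print(g[v0:v0+26,u-6:u+7].min(1), g[v0:v0+26,u-4:u+5])
E
```

```text
[ 0.40062364 -0.25014504 -0.0309754 ] [-0.44273111  0.35552185 -0.31467029]
scene [[204.16527285 248.96330433]
 [203.30036952 245.19528971]
 [201.53406264 237.50024463]]
233
[ 54  60  58  60  53  59  53  51  60  52  57  44  55  41  55  58  58  76
 104 109 108 163 167 166 133 106] [[ 57  66  63  68  65  71  63  66  54]
 [ 68  60  64  65  61  66  69  65  61]
 [ 63  60  58  59  59  59  63  59  86]
 [ 92  60  88 136 108  86  60  66  61]
 [131  84  83 141 150 133  53  61  56]
 [144 106  69 127 159 138  81  59  62]
 [151 126  53 109 153 142  96  58  55]
 [152 135  60 101 154 144  97  51  64]
 [155 138  78  87 139 148 134  62  60]
 [156 141  84  64 128 152 135  60  62]
 [140 149 124  66 118 156 141  87  62]
 [127 154 135  44 102 153 140  88  56]
 [128 152 136  80  99 156 158 143  55]
 [108 158 135  85  70 124 154 133  41]
 [106 152 147 111  66 122 149 146 139]
 [ 81 129 151 125  62 108 150 149 165]
 [109 136 151 134  58 100 153 157 171]
 [118 137 151 137  77  76 126 134 156]
 [116 120 131 125 108 105 104 132 166]
 [115 114 111 110 109 128 161 163 167]
 [108 132 169 161 159 162 167 170 168]

[... 688 characters left out ...]
 73  72  76  76  70  57  50  56  49]
 [ 70  69  68  67  64  47  50  50  49]
 [ 65  66  67  66  63  48  45  51  51]
 [ 54  55  57  58  54  47  46  49  45]
 [ 50  50  49  50  47  47  50  49  46]
 [ 49  54  49  50  46  47  50  58  90]
 [ 49  47  51  50  45  49  49  60  90]
 [ 48  50  53  48  47  45  50  58  92]
 [ 51  48  50  49  45  47  47  60  92]
 [ 50  48  48  49  48  48  48  57  92]
 [ 49  47  47  48  47  45  44  63 103]
 [ 85  88  86  73  79  75  67  76  95]
 [ 88  87  87  85  85  84  81  85  86]
 [ 87  86  86  84  83  83  83  86  85]
 [ 85  84  86  87  83  83  85  85  88]
 [ 86  85  85  88  86  83  84  85  85]
 [ 82  86  86  85  88  87  85  83  81]
 [ 84  84  86  86  86  87  85  85  83]]
```

In the tool's units: -0.1 cm / 60 = -0.0017, -0.05 cm / 60 = -0.0008.

Request:
servo_tool([
  [0,0,-0.0008,0],
  [0,0,-0.0017,0],
  [0,0,-0.0017,0],
  [0,0,-0.0017,0],
])

```text
time: 11.47
ee_pos: [0.4008, -0.2503, -0.0312]
tcp_rot: [-180.0, 0.0, 149.7]
wrist_force: [-3.6, 1.8, 7.8]
opening: 0.0002
grasp_force: 3.9
```

In the tool's units: -0.1 cm / 60 = -0.0017, -0.05 cm / 60 = -0.0008.

Request:
servo_tool([
  [0,0,-0.0008,0],
  [0,0,-0.0017,0],
  [0,0,-0.0017,0],
  [0,0,-0.0017,0],
])

```text
time: 11.8
ee_pos: [0.4008, -0.2503, -0.0312]
tcp_rot: [-180.0, 0.1, 149.7]
wrist_force: [-7.2, 4.5, 17.5]
opening: -0.0002
grasp_force: 8.8
```

The tips touch the bench at a reported z of -0.031, so the true tip height is the reported z + 31 mm. The flange pose and camera are consistent. I'll redo the elbow_a grasp with that correction.

In the tool's units: 9 cm / 60 = 0.15, 7.5 cm / 60 = 0.125.

Request:
servo_tool([
  [0,0,0.05,0],
  [0,0,0.1167,0],
  [0.0583,-0.005,0.15,0],
  [0.125,-0.01,0.15,0],
  [0.125,-0.01,0.15,0],
  [0.125,-0.01,0.1,0],
  [0.125,-0.01,0.0583,0],
  [0.125,-0.01,0.0333,0],
  [0.125,-0.01,0.0167,0],
  [0.125,-0.01,0.0083,0],
  [0.125,-0.01,0.0083,0],
  [0.125,-0.01,0.0083,0],
], claw=0.25)

```text
time: 12.8
ee_pos: [0.476, -0.2564, -0.0272]
tcp_rot: [180.0, 0.0, 149.7]
wrist_force: [0.1, 0.1, -0.0]
opening: 0.0642
grasp_force: 0.0
```

Request:
servo_tool([
  [0,0,0,0],
  [0,0,0,0],
  [0,0,0,0],
  [0,0,0,0],
  [0,0,0,0],
  [0,0,0,0],
  [0,0,0,0],
  [0,0,0,0],
], claw=1)

```text
time: 13.47
ee_pos: [0.4762, -0.2565, -0.0269]
tcp_rot: [180.0, 0.1, 149.7]
wrist_force: [-1.9, 0.3, 4.9]
opening: 0.0236
grasp_force: 48.7
```

In the tool's units: 11.6 cm / 60 = 0.1933, 1.9 cm / 60 = 0.0317, 0.53 rad / 2 = 0.265.

Request:
servo_tool([
  [0,0,0.0333,0],
  [0,0,0.0833,0],
  [0,0,0.15,0],
  [0.0583,0.01,0.1667,0.06],
  [0.1167,0.02,0.1667,0.12],
  [0.175,0.03,0.1667,0.18],
  [0.1933,0.0317,0.1667,0.24],
  [0.1933,0.0317,0.1667,0.265],
  [0.1933,0.0317,0.1333,0.265],
  [0.1933,0.0317,0.0833,0.265],
  [0.1933,0.0317,0.0417,0.265],
  [0.1933,0.0317,0.02,0.265],
  [0.1933,0.0317,0.0133,0.265],
  [0.1933,0.0317,0.0083,0.265],
  [0.1933,0.0317,0.0083,0.265],
  [0.1933,0.0317,0.0083,0.265],
])

```text
time: 14.8
ee_pos: [0.5926, -0.2376, -0.0213]
tcp_rot: [-179.9, 0.1, -179.9]
wrist_force: [-0.8, 0.2, 0.0]
opening: 0.0239
grasp_force: 49.4
```

In the tool's units: 12 cm / 60 = 0.2, 9 cm / 60 = 0.15.

Request:
servo_tool([
  [0,0,0,0],
  [0,0,0,0],
  [0,0,0,0],
  [0,0,0,0],
  [0,0,0.0333,0],
  [0,0,0.0833,0],
  [0,0,0.15,0],
  [0,0,0.2,0],
  [0,0,0.2,0],
], claw=0.45)

```text
time: 15.55
ee_pos: [0.5943, -0.2382, 0.105]
tcp_rot: [-179.8, 0.5, -179.9]
wrist_force: [0.6, 0.0, 1.0]
opening: 0.047
grasp_force: 0.0
```

elbow_a is placed. Now for elbow_b: I'll hover and refit.

In the tool's units: 47.2 cm / 60 = 0.7867, -15.5 cm / 60 = -0.2583, -0.53 rad / 2 = -0.265.

Request:
servo_tool([
  [-0.0217,0.065,0.0333,0],
  [-0.0433,0.13,0.0667,0],
  [-0.065,0.195,0.0667,0],
  [-0.0867,0.26,0.0667,-0.05],
  [-0.1083,0.325,0.0667,-0.1],
  [-0.13,0.39,0.0667,-0.15],
  [-0.1517,0.455,0.0667,-0.2],
  [-0.1733,0.52,0.0667,-0.25],
  [-0.195,0.585,0.0667,-0.265],
  [-0.2167,0.65,0.0667,-0.265],
  [-0.2383,0.715,0.0667,-0.265],
  [-0.2583,0.7867,0.0667,-0.265],
  [-0.2583,0.7867,0.0667,-0.265],
  [-0.2583,0.7867,0.0667,-0.265],
  [-0.2583,0.7867,0.0667,-0.265],
  [-0.2583,0.7867,0.0667,-0.265],
], claw=0.25)

```text
time: 16.88
ee_pos: [0.4371, 0.2339, 0.1372]
tcp_rot: [-180.0, 0.0, 149.6]
wrist_force: [0.7, -0.2, 0.2]
opening: 0.064
grasp_force: 0.0
```

```bash
python3 run2.py w4 elbow .455 .235 100; python3 - <<'E'
from fit import *
im=cv2.imread("pics/w2.png");
# scene/side fits skipped; check bench-brightness mask on w4 with other threshold
o=pickle.load(open("w4.pkl","rb"));im=cv2.imread("pics/w4.png")
for t in(10,30,45):
    m=lambda c:(lambda g:g>np.median(g)+t)(cv2.GaussianBlur(cv2.cvtColor(c,cv2.COLOR_BGR2GRAY),(9,9),0).astype(int))
    q,s,_=fit(im,o,"elbow",.455,.235,m,size=80,win=.02);print(t,q.round(4)[:2],np.degrees(q[2]).round(1),round(s,3))
E
```

```text
[0.4371 0.2339 0.1372] [-1.7999e+02  2.0000e-02  1.4965e+02] 16.8833
[0.4574 0.2349 1.1409] 65.4 0.648
10 [0.4567 0.2348] 65.4 0.697
30 [0.4569 0.2349] 68.6 0.561
45 [0.4581 0.2371] 75.4 0.298
```

In the tool's units: -16.5 cm / 60 = -0.275, -16 cm / 60 = -0.2667, 0.03 rad / 2 = 0.015.

Request:
servo_tool([
  [0.0017,-0.0033,-0.0667,0.015],
  [0.0017,-0.0033,-0.1333,0.015],
  [0.0017,-0.0033,-0.1833,0.015],
  [0.0017,-0.0033,-0.225,0.015],
  [0.0017,-0.0033,-0.25,0.015],
  [0.0017,-0.0033,-0.2667,0.015],
  [0.0017,-0.0033,-0.275,0.015],
  [0.0017,-0.0033,-0.275,0.015],
  [0.0017,-0.0033,-0.275,0.015],
])

```text
time: 17.68
ee_pos: [0.4384, 0.2327, -0.027]
tcp_rot: [179.9, 0.0, 151.4]
wrist_force: [-0.2, -0.1, -0.4]
opening: 0.0638
grasp_force: 0.0
```

Request:
servo_tool([
  [0,0,0,0],
  [0,0,0,0],
  [0,0,0,0],
  [0,0,0,0],
  [0,0,0,0],
  [0,0,0,0],
  [0,0,0,0],
  [0,0,0,0],
], claw=1)

```text
time: 18.35
ee_pos: [0.4382, 0.2331, -0.0269]
tcp_rot: [179.9, 0.1, 151.4]
wrist_force: [-1.1, -0.8, 6.3]
opening: 0.0237
grasp_force: 48.4
```

In the tool's units: -47 cm / 60 = -0.7833, 19.9 cm / 60 = 0.3317, 0.5 rad / 2 = 0.25.

Request:
servo_tool([
  [0,0,0.0333,0],
  [0,0,0.0833,0],
  [0,0,0.15,0],
  [0.0267,-0.0633,0.1833,0],
  [0.0533,-0.1267,0.1833,0.05],
  [0.08,-0.19,0.1833,0.1],
  [0.1067,-0.2533,0.1833,0.15],
  [0.1333,-0.3167,0.1833,0.2],
  [0.16,-0.38,0.1833,0.25],
  [0.1867,-0.4433,0.1833,0.25],
  [0.2133,-0.5067,0.1833,0.25],
  [0.24,-0.57,0.1833,0.25],
  [0.2667,-0.6333,0.1833,0.25],
  [0.2933,-0.6967,0.1833,0.25],
  [0.32,-0.76,0.1833,0.25],
  [0.3317,-0.7833,0.1833,0.25],
  [0.3317,-0.7833,0.1833,0.25],
  [0.3317,-0.7833,0.1833,0.25],
])

```text
time: 19.85
ee_pos: [0.6365, -0.2379, 0.0813]
tcp_rot: [180.0, -0.1, 180.0]
wrist_force: [0.5, -0.4, -2.0]
opening: 0.0235
grasp_force: 49.2
```

In the tool's units: -10.5 cm / 60 = -0.175, -10.2 cm / 60 = -0.17.

Request:
servo_tool([
  [0,0,-0.05,0],
  [0,0,-0.1,0],
  [0,0,-0.1417,0],
  [0,0,-0.1633,0],
  [0,0,-0.17,0],
  [0,0,-0.175,0],
  [0,0,-0.175,0],
  [0,0,-0.175,0],
])

```text
time: 20.52
ee_pos: [0.6377, -0.2373, -0.021]
tcp_rot: [-180.0, 0.1, -179.9]
wrist_force: [0.6, 0.2, -0.4]
opening: 0.024
grasp_force: 49.2
```

In the tool's units: 13 cm / 60 = 0.2167, 9 cm / 60 = 0.15.

Request:
servo_tool([
  [0,0,0,0],
  [0,0,0,0],
  [0,0,0,0],
  [0,0,0,0],
  [0,0,0.0333,0],
  [0,0,0.0833,0],
  [0,0,0.15,0],
  [0,0,0.2167,0],
  [0,0,0.2167,0],
  [0,0,0.2167,0],
], claw=0.45)

```text
time: 21.35
ee_pos: [0.6382, -0.2378, 0.1109]
tcp_rot: [-179.9, 0.3, -179.9]
wrist_force: [0.0, -0.4, -1.2]
opening: 0.047
grasp_force: 0.0
```

In the tool's units: 23.9 cm / 60 = 0.3983, -12.3 cm / 60 = -0.205.

Request:
servo_tool([
  [-0.04,0.0533,0,0],
  [-0.08,0.1067,0,0],
  [-0.12,0.16,0,0],
  [-0.16,0.2133,0,0],
  [-0.2,0.2667,0,0],
  [-0.24,0.32,0,0],
  [-0.28,0.3733,0,0],
  [-0.3,0.3983,0,0],
  [-0.3,0.3983,0,0],
  [-0.3,0.3983,-0.0583,0],
  [-0.3,0.3983,-0.1167,0],
  [-0.3,0.3983,-0.1583,0],
  [-0.3,0.3983,-0.1883,0],
  [-0.3,0.3983,-0.2,0],
  [-0.3,0.3983,-0.205,0],
  [-0.3,0.3983,-0.205,0],
  [-0.3,0.3983,-0.205,0],
], claw=0.25)

```text
time: 22.77
ee_pos: [0.4574, 0.0017, -0.015]
tcp_rot: [-180.0, 0.1, -179.9]
wrist_force: [-0.5, -0.2, 0.2]
opening: 0.064
grasp_force: 0.0
```

Request:
servo_tool([
  [0,0,0,0],
  [0,0,0,0],
  [0,0,0,0],
  [0,0,0,0],
  [0,0,0,0],
  [0,0,0,0],
  [0,0,0,0],
  [0,0,0,0],
], claw=1)

```text
time: 23.43
ee_pos: [0.4576, 0.0016, -0.0146]
tcp_rot: [-180.0, 0.1, -179.9]
wrist_force: [-2.4, -1.7, 6.2]
opening: 0.0326
grasp_force: 49.3
```

Request:
servo_tool([
  [0,0,0.0333,0],
  [0,0,0.0833,0],
  [0,0,0.15,0],
  [0.0433,0.05,0.1667,0],
  [0.0867,0.1,0.1667,0],
  [0.13,0.15,0.1667,0],
  [0.1733,0.2,0.1667,0],
  [0.2167,0.25,0.1667,0],
  [0.26,0.3,0.1667,0],
  [0.29,0.3317,0.1667,0],
  [0.29,0.3317,0.1667,0],
  [0.29,0.3317,0.1667,0],
  [0.29,0.3317,0.1167,0],
  [0.29,0.3317,0.0667,0],
  [0.29,0.3317,0.0333,0],
  [0.29,0.3317,0.0167,0],
  [0.29,0.3317,0.0083,0],
  [0.29,0.3317,0.0083,0],
  [0.29,0.3317,0.0083,0],
])

```text
time: 25.02
ee_pos: [0.631, 0.2005, -0.0094]
tcp_rot: [180.0, 0.1, -180.0]
wrist_force: [-0.3, -0.7, -3.7]
opening: 0.0326
grasp_force: 50.8
```

In the tool's units: 13 cm / 60 = 0.2167, 9 cm / 60 = 0.15.

Request:
servo_tool([
  [0,0,0,0],
  [0,0,0,0],
  [0,0,0,0],
  [0,0,0,0],
  [0,0,0.0333,0],
  [0,0,0.0833,0],
  [0,0,0.15,0],
  [0,0,0.2167,0],
  [0,0,0.2167,0],
  [0,0,0.2167,0],
], claw=0.35)

```text
time: 25.85
ee_pos: [0.6322, 0.2014, 0.1227]
tcp_rot: [179.9, 0.3, -179.9]
wrist_force: [0.7, 0.3, -0.3]
opening: 0.0558
grasp_force: 0.0
```

In the tool's units: -18.7 cm / 60 = -0.3117, 14.5 cm / 60 = 0.2417, -0.26 rad / 2 = -0.13.

Request:
servo_tool([
  [-0.05,0.04,0,-0.05],
  [-0.1,0.08,0,-0.1],
  [-0.15,0.12,0,-0.13],
  [-0.2,0.16,0,-0.13],
  [-0.25,0.2,0,-0.13],
  [-0.3,0.2367,0,-0.13],
  [-0.3117,0.2417,0,-0.13],
  [-0.3117,0.2417,0,-0.13],
  [-0.3117,0.2417,-0.0667,-0.13],
  [-0.3117,0.2417,-0.1333,-0.13],
  [-0.3117,0.2417,-0.1833,-0.13],
  [-0.3117,0.2417,-0.2167,-0.13],
  [-0.3117,0.2417,-0.23,-0.13],
  [-0.3117,0.2417,-0.2367,-0.13],
  [-0.3117,0.2417,-0.2367,-0.13],
  [-0.3117,0.2417,-0.2367,-0.13],
], claw=0.25)

```text
time: 27.18
ee_pos: [0.4447, 0.346, -0.0217]
tcp_rot: [179.9, 0.1, 165.1]
wrist_force: [0.2, 0.4, -0.1]
opening: 0.0639
grasp_force: 0.0
```

Request:
servo_tool([
  [0,0,0,0],
  [0,0,0,0],
  [0,0,0,0],
  [0,0,0,0],
  [0,0,0,0],
  [0,0,0,0],
  [0,0,0,0],
  [0,0,0,0],
], claw=1)

```text
time: 27.85
ee_pos: [0.4444, 0.3464, -0.0216]
tcp_rot: [179.9, 0.1, 165.2]
wrist_force: [-0.2, -1.3, 5.9]
opening: 0.0295
grasp_force: 50.1
```

In the tool's units: -33.1 cm / 60 = -0.5517, -30 cm / 60 = -0.5, 0.26 rad / 2 = 0.13.

Request:
servo_tool([
  [0,0,0.0333,0],
  [0,0,0.0833,0],
  [0,0,0.15,0],
  [0.0333,-0.05,0.1833,0],
  [0.0667,-0.1,0.1833,0.05],
  [0.1,-0.15,0.1833,0.1],
  [0.1333,-0.2,0.1833,0.13],
  [0.1667,-0.25,0.1833,0.13],
  [0.2,-0.3,0.1833,0.13],
  [0.2333,-0.35,0.1833,0.13],
  [0.2667,-0.4,0.1833,0.13],
  [0.3,-0.45,0.1833,0.13],
  [0.3333,-0.5,0.1833,0.13],
  [0.3667,-0.5517,0.1833,0.13],
  [0.3667,-0.5517,0.1833,0.13],
  [0.3667,-0.5517,0.1833,0.13],
])

```text
time: 29.18
ee_pos: [0.6641, 0.013, 0.0863]
tcp_rot: [-180.0, -0.1, 179.9]
wrist_force: [-0.7, 1.1, -1.3]
opening: 0.0293
grasp_force: 49.8
```

In the tool's units: -10.5 cm / 60 = -0.175, -10.2 cm / 60 = -0.17.

Request:
servo_tool([
  [0,0,-0.05,0],
  [0,0,-0.1,0],
  [0,0,-0.1417,0],
  [0,0,-0.1633,0],
  [0,0,-0.17,0],
  [0,0,-0.175,0],
  [0,0,-0.175,0],
  [0,0,-0.175,0],
])

```text
time: 29.85
ee_pos: [0.6648, 0.015, -0.016]
tcp_rot: [180.0, 0.2, -179.9]
wrist_force: [-0.3, -1.0, -2.0]
opening: 0.0291
grasp_force: 49.9
```

In the tool's units: 13 cm / 60 = 0.2167, 9 cm / 60 = 0.15.

Request:
servo_tool([
  [0,0,0,0],
  [0,0,0,0],
  [0,0,0,0],
  [0,0,0,0],
  [0,0,0.0333,0],
  [0,0,0.0833,0],
  [0,0,0.15,0],
  [0,0,0.2167,0],
  [0,0,0.2167,0],
  [0,0,0.2167,0],
], claw=0.4)

```text
time: 30.68
ee_pos: [0.6653, 0.0148, 0.1157]
tcp_rot: [180.0, 0.3, -179.9]
wrist_force: [-0.2, 0.9, -0.8]
opening: 0.051
grasp_force: 0.0
```

In the tool's units: -22.8 cm / 60 = -0.38, -13.5 cm / 60 = -0.225, 0.14 rad / 2 = 0.07.

Request:
servo_tool([
  [-0.06,0.0267,0,0.05],
  [-0.12,0.0533,0,0.07],
  [-0.18,0.08,0,0.07],
  [-0.24,0.1067,0,0.07],
  [-0.3,0.1333,0,0.07],
  [-0.36,0.16,0,0.07],
  [-0.38,0.1683,0,0.07],
  [-0.38,0.1683,0,0.07],
  [-0.38,0.1683,-0.0667,0.07],
  [-0.38,0.1683,-0.1333,0.07],
  [-0.38,0.1683,-0.1833,0.07],
  [-0.38,0.1683,-0.2083,0.07],
  [-0.38,0.1683,-0.22,0.07],
  [-0.38,0.1683,-0.225,0.07],
  [-0.38,0.1683,-0.225,0.07],
  [-0.38,0.1683,-0.225,0.07],
], claw=0.25)

```text
time: 32.02
ee_pos: [0.4366, 0.1159, -0.0219]
tcp_rot: [180.0, 0.1, -171.9]
wrist_force: [0.5, -0.2, 0.8]
opening: 0.0642
grasp_force: 0.0
```

Request:
servo_tool([
  [0,0,0,0],
  [0,0,0,0],
  [0,0,0,0],
  [0,0,0,0],
  [0,0,0,0],
  [0,0,0,0],
  [0,0,0,0],
  [0,0,0,0],
], claw=1)

```text
time: 32.68
ee_pos: [0.4365, 0.116, -0.0218]
tcp_rot: [180.0, 0.1, -171.9]
wrist_force: [-0.0, -0.8, 6.1]
opening: 0.0291
grasp_force: 50.1
```

In the tool's units: 15.5 cm / 60 = 0.2583, -10.7 cm / 60 = -0.1783, -0.14 rad / 2 = -0.07.

Request:
servo_tool([
  [0,0,0.0333,0],
  [0,0,0.0833,0],
  [0,0,0.15,0],
  [0.05,-0.0333,0.1833,-0.025],
  [0.1,-0.0667,0.1833,-0.07],
  [0.15,-0.1,0.1833,-0.07],
  [0.2,-0.1333,0.1833,-0.07],
  [0.25,-0.17,0.1833,-0.07],
  [0.2583,-0.1783,0.1833,-0.07],
  [0.2583,-0.1783,0.1833,-0.07],
  [0.2583,-0.1783,0.1333,-0.07],
  [0.2583,-0.1783,0.0833,-0.07],
  [0.2583,-0.1783,0.0417,-0.07],
  [0.2583,-0.1783,0.02,-0.07],
  [0.2583,-0.1783,0.0133,-0.07],
  [0.2583,-0.1783,0.0083,-0.07],
  [0.2583,-0.1783,0.0083,-0.07],
  [0.2583,-0.1783,0.0083,-0.07],
])

```text
time: 34.18
ee_pos: [0.5916, 0.009, -0.0162]
tcp_rot: [180.0, 0.1, -179.9]
wrist_force: [-0.2, -0.1, -1.0]
opening: 0.0293
grasp_force: 49.9
```

In the tool's units: 27 cm / 60 = 0.45, 25 cm / 60 = 0.4167.

Request:
servo_tool([
  [0,0,0,0],
  [0,0,0,0],
  [0,0,0,0],
  [0,0,0,0],
  [0,0,0.0333,0],
  [0,0,0.0833,0],
  [0,0,0.15,0],
  [0,0,0.2167,0],
  [-0.0667,0,0.2833,0],
  [-0.1333,0,0.35,0],
  [-0.2,0,0.4167,0],
  [-0.2667,0,0.45,0],
  [-0.3,0,0.45,0],
  [-0.3,0,0.45,0],
  [-0.3,0,0.45,0],
  [-0.3,0,0.45,0],
], claw=0.4)

```text
time: 35.52
ee_pos: [0.4107, 0.0088, 0.2534]
tcp_rot: [180.0, 0.2, -179.9]
wrist_force: [-0.4, -0.1, -0.3]
opening: 0.0514
grasp_force: 0.0
```

```bash
python3 - <<'E'
from h import *
o=get_obs();print(o["ee_pos"],o["time"])
b=camera("side")[:,:,::-1];c=camera("scene")[:,:,::-1];w=camera("wrist")[:,:,::-1]
out=np.zeros((600,800,3),np.uint8)
out[:300,:400]=cv2.resize(b[120:310,280:500],(400,300));out[:300,400:]=cv2.resize(c[150:340,220:480],(400,300));out[300:,:480]=cv2.resize(w,(480,300))
cv2.imwrite("pics/end.png",out)
E
```

```text
[0.41069543 0.00883339 0.25336636] 35.5167
```

View pics/end.png

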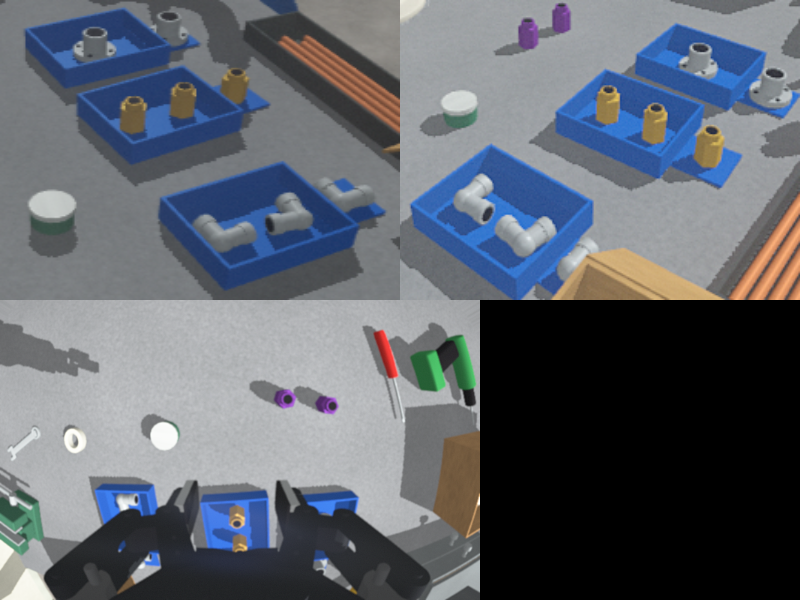

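In the final pictures all five fittings stand or lie flat on the floors of the right bins, with none on another. The tape roll, the tin and the purple look-alikes have not moved visibly, and the arm is clear.

```bash
python3 -c "
from workcell import *
print(job_done())"
```

```text
the job is handed in; nothing more can be done
None
```

All five fittings are in their matching bins and upright or flat as before, with the tape roll and grease tin left in place; the job was handed in at about 36 s of the 122 s allowed, and no verdict came back.

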